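Free the seized lens cells and set up the inspection lamp

TASK

Get the lens cells ready for inspection. Work every lens cell that is in the grey block free, twisting it back and forth while you pull gently so that the loose-standing block is not lifted off its plate, and stand each one upright in the red tray. Plug the lamp block fully into its socket on the white power base while the switch is still off, then throw the lever across to switch it on; leave the blue slide box, the steel disc and the amber bottle where they are.

Things in the scene. Friction and masses are not known exactly. Their poses are not given: they have to be found in the camera images.
- cell0: lens cell, may be absent (None); 180 g, 80 mm tall: black barrel 36 mm across and 40 mm long, steel collar 6 mm high, same width, orange grip bar 46 mm (x) by 26 mm (y, pinch across it) by 34 mm high (z = 46 to 80 mm). Origin: centre of its flat foot, z up; it can stand on its foot. At the start the whole barrel is stuck in a well of the lens block, foot on the well's floor
- cell1: lens cell, may be absent (None); 180 g, 80 mm tall: black barrel 36 mm across and 40 mm long, steel collar 6 mm high, same width, orange grip bar 46 mm (x) by 26 mm (y, pinch across it) by 34 mm high (z = 46 to 80 mm). Origin: centre of its flat foot, z up; it can stand on its foot. At the start the whole barrel is stuck in a well of the lens block, foot on the well's floor
- cell2: lens cell, may be absent (None); 180 g, 80 mm tall: black barrel 36 mm across and 40 mm long, steel collar 6 mm high, same width, orange grip bar 46 mm (x) by 26 mm (y, pinch across it) by 34 mm high (z = 46 to 80 mm). Origin: centre of its flat foot, z up; it can stand on its foot. At the start the whole barrel is stuck in a well of the lens block, foot on the well's floor
- cell3: lens cell, may be absent (None); 180 g, 80 mm tall: black barrel 36 mm across and 40 mm long, steel collar 6 mm high, same width, orange grip bar 46 mm (x) by 26 mm (y, pinch across it) by 34 mm high (z = 46 to 80 mm). Origin: centre of its flat foot, z up; it can stand on its foot. At the start the whole barrel is stuck in a well of the lens block, foot on the well's floor
- lens_block (a joint): rise of the grey lens block off its plate (m; 0 = down; over 0.006 is a failure). 180 x 180 x 48 mm, 2.3 kg, held down only by weight: 25 N of pull lifts it. Two spring shoes grip each barrel until it is out, 40 mm up: straight, a cell slides at 40 to 50 N, but while it is turned (0.8 N m, e.g. 0.4 rad each way) a rise of 3 to 4 mm per stroke takes only 10 to 17 N
- block_base: aluminium base plate under the lens block, 200 x 200 x 10 mm, fixed; origin: centre of its underside on the table. The block's top face is 58 mm above the origin, the wells' floors 18 mm. Four wells at x, y = +-45 mm in this frame. Friction on a cell acts against its direction of sliding, so turning it takes most of the friction off the pull
- tray: red open tray, 250 mm (x) by 130 mm (y) outside, 30 mm high, walls and floor 5 mm, fixed; origin: centre of its underside
- tray_in (a point): centre of the tray's inner floor, 5 mm above the tray's origin, same axes; the inside measures 240 x 120 mm, room for the cells in a row along x
- lamp: lamp block, 350 g: black body 74 mm (x) by 48 mm (y, pinch across it) by 36 mm high (z = 18 to 54 mm) standing on two brass prongs 18 mm long. Origin: centre of the underside, level with the prongs' ends. Wide prong, 24 x 46 mm, at x = -22 mm; narrow prong, 18 x 34 mm, at x = +22 mm. A yellow stripe on top and a glass lens mark the +x end
- power_base: white power base, 130 mm (x) by 190 mm (y) by 45 mm high, fixed; origin: centre of its underside; its x points roughly away from the robot. The socket lies at y = -50 mm, the lever switch at y = +50 mm. A yellow stripe beside the socket marks the +x end
- socket (a point): top face of the power base, middle of the socket, axes as the base. Two holes 21 mm deep, 3 mm wider and longer than the lamp's prongs, the wide one at x = -22 mm, the narrow one at x = +22 mm: the lamp fits one way round only (stripe to stripe). Fully home, its body rests on the top face and its origin lies 18 mm below this point
- switch (a joint): lever angle (rad): 0 = off, leaning to the base's -x (to the robot); 1.0 = on, leaning to +x. It turns about the base's y axis, stays where it is left and needs under 2 N at the tip. May start at up to 0.15
- switch_tip (a point): centre of the green ball (26 mm diameter) on the lever's end, 70 mm from the hinge; the hinge is 67 mm above the table at x = 0, y = +50 mm of the power base; a 70 x 50 x 25 mm black housing stands under it on the power base
- slide_box: bystander: blue box 80 x 55 x 30 mm, origin centre of underside
- test_block: bystander: steel disc 50 mm across, 14 mm high, origin centre of underside
- amber_bottle: bystander: amber bottle 48 mm across, 85 mm tall, origin centre of underside
Mind the look-alikes: they are no part of the job. Leave any green or turquoise look-alike of the cell1 alone.

How it is judged:
By the outcome, as a careful person would: the job done as asked, in the order asked, and still so for the second after the job is handed in, with the robot touching nothing.
Of cell0, cell1, cell2, cell3 only 2 to 3 are there at a start; the rules pass over those that are not, and their reading is None.
At some moment in a run one of lamp may be knocked a few centimetres aside while the robot is not near it.
It also fails if it takes over 210 s, if anything falls off the work surface, if the arm or the gripper's body presses on something with over 40 N, if the wrist force passes 120 N, or if a joint passes its speed limit or range.

ROBOT

A 6-joint arm with a two-finger parallel gripper is mounted at the origin on the work surface. World frame = base frame: x ahead of the robot, y to its left, z up, the work surface at z = 0. Lengths are in m, angles in degrees, forces in N, time in s.
With the tool pointing down it reaches from about 0.375 to 0.9 m from the base axis. Payload 3.1 kg.
Tool frame: the origin (TCP) lies on the centre line of the jaws, within the pads' length; the fingertips stand 17 mm ahead of it and the grasp point (between the pads) lies 2 mm behind it (env.tip_reach is the distance from the TCP to the fingertips, in m); z points along the fingers, y is the line along which they close (so a half turn about z gives the same grasp; the last joint's range is limited). The gripper opens to 85 mm and grips with 20 to 120 N. Pads are 22 mm wide; open, the fingers measure 114 mm over their backs; the gripper's body (76 mm by 85 mm) begins 54 mm behind the grasp point. The pads swing forward as they close: fully open they stand 13 mm farther back than shut.
Start: joints at [53.715, 30.224, 82.088, -0, 67.689, -10.227], TCP at [0.275, 0.561, 0.248] pointing down, gripper open.
Joint ranges: [-176.69, 176.69], [-43.24, 126.21], [12.49, 139.97], [-82, 262], [0, 151.66], [-163.58, 163.58]. Speed limits (degrees/s): [159.86, 159.86, 180, 180, 180, 180].

INTERFACE

Orientations are given as a 3x3 rotation matrix whose columns are the frame's x, y, z axes.
In Python, from cell import env gives the robot as it stands.
- The arm moves only by the tool arm_command, never from a script. Its argument "moves" is text: rows parted by semicolons, each of 6 numbers parted by spaces: the shift along the world's x, y, z scaled (see below), then the turn, a rotation vector about the world's x, y, z scaled (see below). A call has 1 to 20 rows; each row shifts and turns the commanded pose from where the row before left it; what a row does not reach is not made up. The controller multiplies each number of a shift by 20 cm and each number of a turn by 90 degrees. A row lasts 1/12 s, in which the tool goes at most 41.7 mm and 7.16 degrees, less where a joint would pass 70% of its speed; a pose out of reach is approached as far as the arm can. A call with a number of a shift or a turn outside -1 to 1 is refused whole. A call with a gripper value outside its range is refused whole. "fingers" is the opening, from -1 (shut) to 1 (fully open), set as the call begins (left out, the last holds). The fingers move at their own pace and stop on an object; "newtons" is the grip in N (left out, the last holds). Time passes only in rows, so rows that do not move let the fingers close. It gives the time, the measured TCP pose, the force, the opening and the grip force at its end, in the units of the state.
- env.state(): the state, without advancing time (a new reading comes with each control period).
- env.camera(name): name is "scene" or "top" or "wrist"; returns the picture (400x640x3 uint8, red, green, blue); there is no depth.
- env.camera_info(name): a dict with "intrinsics" (3x3 intrinsics, pixels), "cam_to_world" (4x4, takes a point from camera to world coordinates). Camera axes: x right, y down, z forward; pixel columns grow to the right and rows downward; lengths in m; the calibration is good to about 2 mm. A picture is of the moment at which its call begins: read the wrist's pose just before it. camera_info takes no time and is no camera call; for the wrist camera it gives the pose at the moment of the call.
- env.sign_off(): hands the job in; it is judged then, once.
Trained networks look in the newest picture that a camera, given by its name, has taken for a name from the list of things; names that differ only in an ending like _2 or _b are one class to them, and where a whole thing is asked for, a point or a joint stands for the part that bears it (a point fixed in the world has none). Each returns a list of dicts, best first, with "conf" (0 to 1); they miss things now and then, are a little off and sometimes report something else, mostly with a low value. They report only what shows in the picture. A call takes as long as a camera call. They do not tell look-alikes from the thing itself.
- env.cut_out(camera, label): "pixels" (400x640 bool, what is visible of it) and "box" ([centre column, centre row, width, height] in pixels, round what is visible of it).
The state is a dict: "t": time; "joint_positions": joint angles; "joint_vel": joint speeds; "joint_torque": joint torques, N m; "position": TCP position; "tcp_rot": TCP orientation; "force": force on the tool from outside, world axes, zero at the start; "torque": the same for the moment, N m; "gripper_width": opening from 0.0 (shut) to 1.0 (fully open); "finger_force": force on a finger pad.
Only numpy, scipy, OpenCV 4.12 (cv2) and the standard library are available. Lean on these libraries where they do the work, as an engineer would, in place of code of your own. Each camera call takes 0.05 s, during which the arm holds its last target. There are 200 camera calls.

## Working session

There is one attempt and no reset: what is moved stays moved. The work goes in short steps, Python scripts to look and compute and a tool call to move; the robot and the scene stay as the last step left them, time stands still between calls to the robot, and variables do not carry over. Pictures are saved under pics/ and viewed, at most 14 in all, crops included, and the job is handed in when it is done.

Besides the shell and the picture viewer there is one more tool, called after "Call:" as name(argument=value, ...) on one line, values as JSON. arm_command: Moves the arm, as the interface text tells. Its arguments: {"type":"object","properties":{"moves":{"type":"string"},"fingers":{"type":"number"},"newtons":{"type":"number"}},"required":["moves"]}

```bash
ls; mkdir -p pics
python3 - <<'E'
from cell import env
import cv2
print(env.state())
for n in("scene","top"):
    im=env.camera(n); cv2.imwrite(f"pics/{n}0.png",im[...,::-1])
    i=env.camera_info(n); print(n,i)
E
```

```text
pics
{'t': 0.0, 'joint_positions': array([ 5.37136801e+01,  3.02800338e+01,  8.21576912e+01,  1.53177268e-03,
        6.76895808e+01, -1.02273814e+01]), 'joint_vel': array([-0.10237467, -0.00951921, -0.01773551,  0.0468245 ,  0.01348717,
        0.0095813 ]), 'joint_torque': array([-8.23235550e-04, -4.42356348e+01, -1.78019428e+01, -3.85500534e-04,
        8.61633540e-03,  1.94209730e-05]), 'position': array([0.27411203, 0.5609136 , 0.24731489]), 'tcp_rot': array([[-8.98337881e-01,  4.39303163e-01, -1.33490584e-03],
       [ 4.39304992e-01,  8.98336223e-01, -1.77637216e-03],
       [ 4.18828364e-04, -2.18221321e-03, -9.99997531e-01]]), 'force': array([ 0.28393674, -0.47934253, -0.96283604]), 'torque': array([-0.00814667,  0.04472973, -0.03038269]), 'finger_force': 0.0, 'gripper_width': 1.0069103611056427}
scene {'intrinsics': array([[440.71472812,   0.        , 325.34413374],
       [  0.        , 440.71472812, 195.24606446],
       [  0.        ,   0.        ,   1.        ]]), 'cam_to_world': array([[ 0.80073831,  0.46762464, -0.37435994,  0.94247885],
       [ 0.59887648, -0.63836468,  0.48356746, -0.48329684],
       [-0.0128501 , -0.61140635, -0.79121245,  0.81313187],
       [ 0.        ,  0.        ,  0.        ,  1.        ]])}
top {'intrinsics': array([[436.70094101,   0.        , 324.16418348],
       [  0.        , 436.70094101, 210.35347489],
       [  0.        ,   0.        ,   1.        ]]), 'cam_to_world': array([[-0.02080885, -0.99927471,  0.03189127,  0.54126808],
       [-0.99977274,  0.02065026, -0.00529417, -0.03416164],
       [ 0.00463176, -0.03199419, -0.99947732,  1.1752969 ],
       [ 0.        ,  0.        ,  0.        ,  1.        ]])}
```

View pics/top0.png

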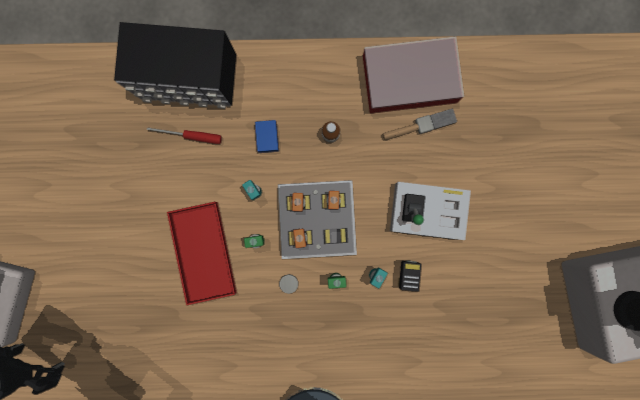

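View pics/scene0.png

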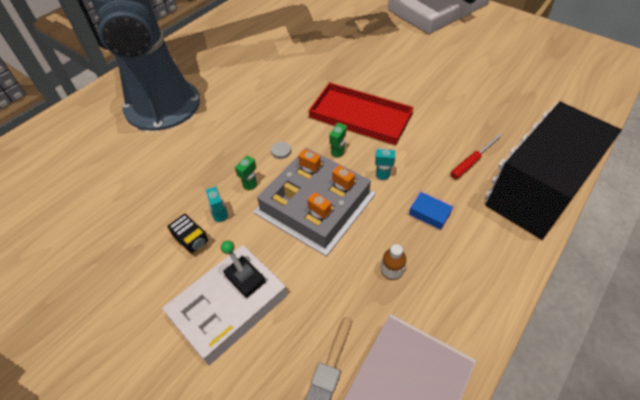

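The top view shows three orange cells at (299,202), (334,201) and (301,239), with the fourth well at (336,237) empty. The tray is at (202,252), the base at (431,211) with its lever near (416,212), and the lamp at (411,276) with its stripe up, i.e. +x. Green and turquoise decoys stand around the block. Next I fit the poses.

```bash
cat > h.py <<'E'
import numpy as np, cv2
from scipy.optimize import minimize
from cell import env
def ray(info,uv,z):
    T=info["cam_to_world"];d=T[:3,:3]@np.linalg.solve(info["intrinsics"],[uv[0],uv[1],1.]);o=T[:3,3]
    return o+d*(z-o[2])/d[2]
def proj(info,P):
    T=info["cam_to_world"];c=(np.asarray(P)-T[:3,3])@T[:3,:3];q=c@info["intrinsics"].T
    return q[:,:2]/q[:,2:]
def box(sx,sy,z0,z1,cx=0,cy=0):
    return np.array([[cx+a*sx/2,cy+b*sy/2,z] for a in(-1,1) for b in(-1,1) for z in(z0,z1)])
def sil(info,boxes,p,S=4):
    x,y,a=p;R=np.array([[np.cos(a),-np.sin(a),0],[np.sin(a),np.cos(a),0],[0,0,1]])
    im=np.zeros((400,640),np.uint8)
    big=np.zeros((400*S,640*S),np.uint8)
    for b in boxes:
        q=proj(info,b@R.T+[x,y,0]); q=(q+.5)*S-.5
        cv2.fillConvexPoly(big,cv2.convexHull(np.round(q*16).astype(np.int32)),255,shift=4)
    return cv2.resize(big,(640,400),interpolation=cv2.INTER_AREA)/255.
def fit(views,boxes,p0):
    """views: list of (info,mask)"""
    def cost(p):
        c=0
        for info,m in views:
            s=sil(info,boxes,p);c+=1-np.minimum(s,m).sum()/np.maximum(s,m).sum()
        return c/len(views)
    best=None
    for da in(0,.12,-.12):
        r=minimize(cost,np.array(p0)+[0,0,da],method="Nelder-Mead",options=dict(initial_simplex=np.array(p0)+[0,0,da]+np.array([[0,0,0],[.01,0,0],[0,.01,0],[0,0,.1]]),xatol=1e-4,fatol=1e-5,maxiter=120))
        if best is None or r.fun<best.fun:best=r
    return best.x,best.fun
E
cat > m.py <<'E'
from h import *
I={n:env.camera_info(n) for n in("top","scene")}
for n in I: env.camera(n)
M={}
for n in I:
    for l in("cell0","lens_block","block_base","tray","lamp","power_base","switch"):
        r=env.cut_out(n,l);M[n,l]=r
        print(n,l,[(round(d["conf"],2),np.round(d["box"]).astype(int).tolist()) for d in r])
sh={"lens_block":([box(.18,.18,.010,.058)],0),"block_base":([box(.2,.2,0,.010)],0),"tray":([box(.25,.13,0,.03)],1.5),"lamp":([box(.074,.048,.018,.054),box(.024,.046,0,.018,-.022),box(.018,.034,0,.018,.022)],0),"power_base":([box(.13,.19,0,.045)],0)}
for l,(b,a) in sh.items():
    for vs in(("top",),("scene",),("top","scene")):
        v=[(I[n],M[n,l][0]["pixels"].astype(float)) for n in vs if M[n,l]]
        if not v or not M["top",l]:continue
        p0=ray(I["top"],M["top",l][0]["box"][:2],.03)
        p,f=fit(v,b,[p0[0],p0[1],a]);print(l,vs,np.round(p[:2],4),round(np.degrees(p[2]),1),"1-iou",round(f,3))
for d in M["top","cell0"]:
    c=ray(I["top"],d["box"][:2],.098);print("cell",d["conf"],c)
    v=[(I["top"],d["pixels"].astype(float))]
    p,f=fit(v,[box(.046,.026,.064,.098),box(.036,.036,.058,.064)],[c[0],c[1],0]);print(np.round(p[:2],4),round(np.degrees(p[2]),1),f)
E
python3 m.py
```

```text
top cell0 [(0.75, [298, 202, 12, 19]), (0.66, [332, 200, 11, 19]), (0.62, [376, 277, 17, 21]), (0.61, [301, 237, 15, 19]), (0.58, [337, 284, 12, 19]), (0.58, [253, 188, 25, 18]), (0.57, [255, 241, 19, 16])]
top lens_block [(0.97, [315, 219, 74, 71])]
top block_base [(0.73, [314, 220, 80, 77])]
top tray [(0.61, [200, 253, 71, 102]), (0.37, [290, 284, 16, 23])]
top lamp [(0.76, [410, 275, 24, 33])]
top power_base [(0.86, [430, 208, 80, 59]), (0.53, [409, 276, 22, 34])]
top switch [(0.56, [419, 216, 9, 15])]
scene cell0 [(0.95, [217, 205, 24, 40]), (0.91, [388, 164, 22, 30]), (0.7, [309, 161, 26, 28]), (0.62, [225, 301, 125, 128]), (0.61, [319, 208, 16, 27]), (0.59, [337, 141, 14, 32])]
scene lens_block [(0.79, [314, 202, 116, 94])]
scene block_base [(0.56, [314, 208, 121, 103])]
scene tray [(0.61, [362, 116, 103, 61])]
scene lamp [(0.96, [187, 234, 38, 42])]
scene power_base [(0.72, [227, 302, 120, 122]), (0.28, [363, 118, 108, 63])]
scene switch [(0.59, [233, 255, 22, 28])]
lens_block ('top',) [ 0.5546 -0.0203] 2.0 1-iou 0.18
lens_block ('scene',) [ 0.5548 -0.0219] 2.2 1-iou 0.213
len
[... 620 characters left out ...]
3 -0.3189] -7.8 1-iou 0.041
power_base ('top', 'scene') [ 0.5705 -0.3184] -8.2 1-iou 0.031
cell 0.75 [0.59660939 0.02381437 0.098     ]
[0.5962 0.0254] -1.1 0.11803249393158699
cell 0.66 [ 0.60134079 -0.05877572  0.098     ]
[ 0.6017 -0.0639] -4.2 0.1825939080183
cell 0.62 [ 0.40893127 -0.1638145   0.098     ]
[ 0.4047 -0.1712] -28.4 0.12245709890459644
cell 0.61 [0.51068044 0.01829806 0.098     ]
[0.5086 0.0214] -1.4 0.14208340855750123
cell 0.58 [ 0.3941053  -0.06810335  0.098     ]
[ 0.4008 -0.0678] -39.8 0.2719866143252462
cell 0.58 [0.6340072 0.1342627 0.098    ]
[0.6314 0.1404] 35.2 0.11064310098006824
cell 0.57 [0.50396054 0.13162088 0.098     ]
[0.5022 0.1347] 98.5 0.2730634076123005
```

Call:
arm_command(moves="0.089 -0.149 0 0 0 0.016; 0.089 -0.149 0 0 0 0.016; 0.089 -0.149 0 0 0 0.016; 0.089 -0.149 0 0 0 0.016; 0.089 -0.149 0 0 0 0.016; 0.089 -0.149 0 0 0 0.016; 0.089 -0.149 0 0 0 0.016; 0.089 -0.149 0 0 0 0.016; 0.089 -0.149 0 0 0 0.016; 0.089 -0.149 0 0 0 0.016; 0.089 -0.149 0 0 0 0.016; 0.089 -0.149 0 0 0 0.016; 0.089 -0.149 0 0 0 0.016; 0.089 -0.149 0 0 0 0.016; 0.089 -0.149 0 0 0 0.016; 0.089 -0.149 0 0 0 0.016; 0.089 -0.149 0 0 0 0.016; 0.089 -0.149 0 0 0 0.016; 0 0 0 0 0 0; 0 0 0 0 0 0", fingers=0.5, newtons=100)

```text
t: 2.57
position: [0.5958, 0.0232, 0.2481]
tcp_rot: [[-1.0, 0.006, 0.0], [0.006, 1.0, 0.0], [-0.0, 0.0, -1.0]]
force: [0.3, 0.1, -0.5]
gripper_width: 0.752
finger_force: 0.0
```

```bash
cat > w.py <<'E'
import sys
from h import *
s=env.state();i=env.camera_info("wrist");im=env.camera("wrist");cv2.imwrite(f"pics/{sys.argv[1]}.png",im[...,::-1])
print(s["t"],s["position"],s["tcp_rot"].round(3).tolist(),s["force"],"cam",i["cam_to_world"].round(3).tolist())
np.savez(sys.argv[1]+".npz",K=i["intrinsics"],T=i["cam_to_world"])
E
python3 w.py w1
```

```text
2.5667 [0.59581964 0.02316423 0.24813751] [[-1.0, 0.006, 0.0], [0.006, 1.0, 0.0], [-0.0, 0.0, -1.0]] [ 0.32642447  0.10467284 -0.50172962] cam [[0.007, 0.962, 0.272, 0.525], [1.0, -0.007, -0.001, 0.023], [0.0, 0.272, -0.962, 0.374], [0.0, 0.0, 0.0, 1.0]]
```

View pics/w1.png

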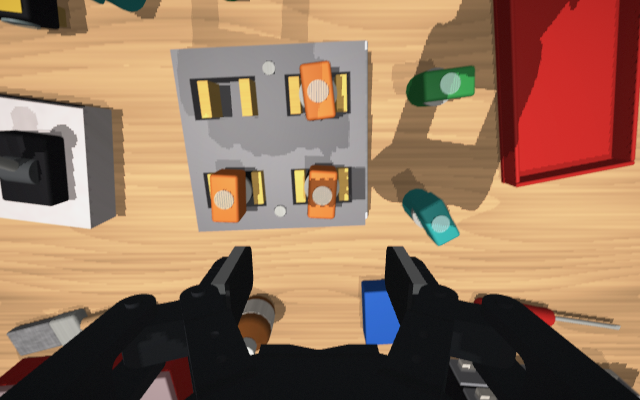

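The wrist picture shows cell A at (322,193), B at (228,197) and C at (317,90), slightly different in yaw. I fit them on the orange colour.

```bash
cat > c.py <<'E'
import sys
from h import *
n=sys.argv[1];f=np.load(n+".npz");info=dict(intrinsics=f["K"],cam_to_world=f["T"])
hsv=cv2.cvtColor(cv2.imread(f"pics/{n}.png"),cv2.COLOR_BGR2HSV)
m=cv2.inRange(hsv,(5,170,90),(16,255,255));m=cv2.morphologyEx(m,cv2.MORPH_OPEN,np.ones((3,3)))
k,L,S,C=cv2.connectedComponentsWithStats(m)
for j in range(1,k):
    if S[j,4]<500 or S[j,1]>240:continue
    mm=np.zeros((400,640),np.uint8);cn,_=cv2.findContours((L==j).astype(np.uint8),0,2);cv2.drawContours(mm,cn,-1,1,-1)
    c=ray(info,C[j],.09);p,q=fit([(info,mm.astype(float))],[box(.046,.026,.064,.098)],[c[0],c[1],0])
    print(C[j].round(),S[j,4],p[:2].round(4),np.degrees(p[2]).round(1),round(q,3))
E
python3 c.py w1
```

```text
[317.  89.] 1154 [0.5069 0.023 ] 7.5 0.082
[322. 191.] 985 [0.5971 0.0258] -4.0 0.146
[228. 195.] 1202 [ 0.5999 -0.0641] -7.0 0.348
```

Call:
arm_command(moves="0.0095 0.0125 -0.18 0 0 -0.02; 0 0 -0.18 0 0 -0.02; 0 0 -0.18 0 0 0; 0 0 -0.18 0 0 0; 0 0 -0.09 0 0 0; 0 0 0 0 0 0; 0 0 0 0 0 0")

```text
t: 3.2
position: [0.5956, 0.029, 0.0857]
tcp_rot: [[-0.998, 0.064, -0.003], [0.064, 0.998, 0.001], [0.003, 0.0, -1.0]]
force: [-0.3, -0.1, 0.9]
gripper_width: 0.751
finger_force: 0.0
```

Call:
arm_command(moves="0 0 0 0 0 0; 0 0 0 0 0 0; 0 0 0 0 0 0; 0 0 0 0 0 0; 0 0 0 0 0 0; 0 0 0 0 0 0; 0 0 0 0 0 0; 0 0 0 0 0 0", fingers=-1, newtons=100)

```text
t: 3.87
position: [0.598, 0.0267, 0.0888]
tcp_rot: [[-0.998, 0.064, 0.004], [0.064, 0.998, -0.002], [-0.004, -0.001, -1.0]]
force: [-0.7, -1.9, 6.1]
gripper_width: 0.281
finger_force: 98.9
```

Call:
arm_command(moves="0 0 0 0 0 0.079; 0 0 0.002 0 0 0.079; 0 0 0.002 0 0 0.079; 0 0 0 0 0 -0.079; 0 0 0.003 0 0 -0.079; 0 0 0.003 0 0 -0.079; 0 0 0.003 0 0 -0.079")

```text
t: 4.45
position: [0.5971, 0.0261, 0.0895]
tcp_rot: [[-0.981, 0.192, 0.001], [0.192, 0.981, -0.003], [-0.002, -0.002, -1.0]]
force: [1.7, -6.2, -7.7]
gripper_width: 0.288
finger_force: 98.7
```

Call:
arm_command(moves="0 0 0.003 0 0 -0.079; 0 0 0.003 0 0 -0.079; 0 0 0 0 0 0.079; 0 0 0.003 0 0 0.079; 0 0 0.003 0 0 0.079; 0 0 0.003 0 0 0.079")

```text
t: 4.95
position: [0.5982, 0.0267, 0.0918]
tcp_rot: [[-0.998, -0.063, 0.004], [-0.063, 0.998, -0.001], [-0.004, -0.001, -1.0]]
force: [5.7, -1.8, -13.7]
gripper_width: 0.285
finger_force: 99.1
```

Call:
arm_command(moves="0 0 0.003 0 0 0.079; 0 0 0.002 0 0 0.079; 0 0 0 0 0 -0.079; 0 0 0.003 0 0 -0.079; 0 0 0.003 0 0 -0.079; 0 0 0.003 0 0 -0.079; 0 0 0.003 0 0 -0.079; 0 0 0.002 0 0 -0.079; 0 0 0 0 0 0.079; 0 0 0.003 0 0 0.079; 0 0 0.003 0 0 0.079")

```text
t: 5.87
position: [0.5973, 0.0267, 0.0963]
tcp_rot: [[-0.998, 0.061, 0.002], [0.061, 0.998, -0.001], [-0.002, -0.001, -1.0]]
force: [4.8, -3.1, -6.7]
gripper_width: 0.285
finger_force: 100.8
```

Call:
arm_command(moves="0 0 0.003 0 0 0.079; 0 0 0.003 0 0 0.079; 0 0 0.002 0 0 0.079; 0 0 0 0 0 -0.079; 0 0 0.003 0 0 -0.079; 0 0 0.003 0 0 -0.079; 0 0 0.003 0 0 -0.079; 0 0 0.003 0 0 -0.079; 0 0 0.002 0 0 -0.079; 0 0 0 0 0 0.079; 0 0 0.003 0 0 0.079; 0 0 0.003 0 0 0.079")

```text
t: 6.87
position: [0.5972, 0.0267, 0.1019]
tcp_rot: [[-0.998, 0.063, 0.001], [0.063, 0.998, -0.0], [-0.001, -0.0, -1.0]]
force: [2.2, -2.7, -10.1]
gripper_width: 0.282
finger_force: 100.4
```

Call:
arm_command(moves="0 0 0.0035 0 0 0.079; 0 0 0.0035 0 0 0.079; 0 0 0.002 0 0 0.079; 0 0 0 0 0 -0.079; 0 0 0.0035 0 0 -0.079; 0 0 0.0035 0 0 -0.079; 0 0 0.0035 0 0 -0.079; 0 0 0.0035 0 0 -0.079; 0 0 0.002 0 0 -0.079; 0 0 0 0 0 0.079; 0 0 0.0035 0 0 0.079; 0 0 0.0035 0 0 0.079; 0 0 0.0035 0 0 0.079; 0 0 0.0035 0 0 0.079; 0 0 0.002 0 0 0.079; 0 0 0 0 0 -0.079; 0 0 0.0035 0 0 -0.079; 0 0 0.0035 0 0 -0.079")

```text
t: 8.37
position: [0.597, 0.0265, 0.111]
tcp_rot: [[-0.998, 0.068, 0.001], [0.068, 0.998, -0.003], [-0.001, -0.002, -1.0]]
force: [3.4, -1.9, -15.7]
gripper_width: 0.288
finger_force: 99.9
```

Call:
arm_command(moves="0 0 0.0035 0 0 -0.079; 0 0 0.0035 0 0 -0.079; 0 0 0.002 0 0 -0.079; 0 0 0 0 0 0.079; 0 0 0.0035 0 0 0.079; 0 0 0.0035 0 0 0.079; 0 0 0.0035 0 0 0.079; 0 0 0.0035 0 0 0.079; 0 0 0.002 0 0 0.079; 0 0 0 0 0 -0.079; 0 0 0.0035 0 0 -0.079; 0 0 0.0035 0 0 -0.079; 0 0 0.0035 0 0 -0.079; 0 0 0.0035 0 0 -0.079; 0 0 0.002 0 0 -0.079; 0 0 0 0 0 0.079; 0 0 0.0035 0 0 0.079; 0 0 0.0035 0 0 0.079")

```text
t: 9.87
position: [0.597, 0.0267, 0.1207]
tcp_rot: [[-0.998, 0.062, 0.001], [0.062, 0.998, -0.001], [-0.001, -0.001, -1.0]]
force: [2.4, -2.3, -12.2]
gripper_width: 0.29
finger_force: 100.0
```

Call:
arm_command(moves="0 0 0.0035 0 0 0.079; 0 0 0.0035 0 0 0.079; 0 0 0.002 0 0 0.079; 0 0 0 0 0 -0.079; 0 0 0.0035 0 0 -0.079; 0 0 0.0035 0 0 -0.079; 0 0 0.0035 0 0 -0.079; 0 0 0.0035 0 0 -0.079; 0 0 0.002 0 0 -0.079; 0 0 0 0 0 0.079; 0 0 0.0035 0 0 0.079; 0 0 0.0035 0 0 0.079; 0 0 0.0035 0 0 0.079; 0 0 0.0035 0 0 0.079; 0 0 0.002 0 0 0.079; 0 0 0 0 0 -0.079; 0 0 0.0035 0 0 -0.079; 0 0 0.0035 0 0 -0.079; 0 0 0.0035 0 0 -0.079")

```text
t: 11.45
position: [0.5969, 0.0275, 0.1329]
tcp_rot: [[-0.981, 0.194, 0.001], [0.194, 0.981, -0.0], [-0.001, 0.0, -1.0]]
force: [-0.5, -0.2, -1.8]
gripper_width: 0.284
finger_force: 101.9
```

Call:
arm_command(moves="0 0 0.11 0 0 0; 0 0 0.12 0 0 0; -0.0346 0.17 0 0 0 0.031; -0.0346 0.17 0 0 0 0.031; -0.0346 0.17 0 0 0 0.031; -0.0346 0.17 0 0 0 0.031; -0.0346 0.17 0 0 0 0.031; -0.0346 0.17 0 0 0 0.031; -0.0346 0.17 0 0 0 0.031; -0.0346 0.17 0 0 0 0.031; 0 0 -0.1 0 0 0; 0 0 -0.1 0 0 0; 0 0 -0.1 0 0 0; 0 0 -0.1 0 0 0; 0 0 0 0 0 0; 0 0 0 0 0 0")

```text
t: 12.78
position: [0.5407, 0.2993, 0.0978]
tcp_rot: [[-0.98, -0.199, -0.002], [-0.199, 0.98, -0.001], [0.002, -0.0, -1.0]]
force: [0.1, -0.0, -1.4]
gripper_width: 0.282
finger_force: 101.9
```

Now lower in small steps until I see contact.

Call:
arm_command(moves="0 0 -0.03 0 0 0; 0 0 -0.03 0 0 0; 0 0 -0.03 0 0 0; 0 0 -0.02 0 0 0; 0 0 0 0 0 0; 0 0 0 0 0 0")

```text
t: 13.28
position: [0.5415, 0.2995, 0.076]
tcp_rot: [[-0.98, -0.199, 0.0], [-0.199, 0.98, 0.0], [-0.0, 0.0, -1.0]]
force: [-0.2, -0.4, -2.1]
gripper_width: 0.284
finger_force: 102.1
```

Call:
arm_command(moves="0 0 -0.006 0 0 0; 0 0 -0.004 0 0 0; 0 0 0 0 0 0; 0 0 0 0 0 0")

```text
t: 13.62
position: [0.5416, 0.2996, 0.0759]
tcp_rot: [[-0.98, -0.199, 0.001], [-0.199, 0.98, 0.0], [-0.001, -0.0, -1.0]]
force: [-2.5, -1.8, 9.1]
gripper_width: 0.284
finger_force: 103.5
```

Call:
arm_command(moves="0 0 0 0 0 0; 0 0 0 0 0 0; 0 0 0 0 0 0; 0 0 0.1 0 0 0; 0 0 0.2 0 0 0; 0 0 0.2 0 0 0; 0.0268 -0.1655 0 0 0 -0.0177; 0.0268 -0.1655 0 0 0 -0.0177; 0.0268 -0.1655 0 0 0 -0.0177; 0.0268 -0.1655 0 0 0 -0.0177; 0.0268 -0.1655 0 0 0 -0.0177; 0.0268 -0.1655 0 0 0 -0.0177; 0.0268 -0.1655 0 0 0 -0.0177; 0.0268 -0.1655 0 0 0 -0.0177; 0.0268 -0.1655 0 0 0 -0.0177; 0.0268 -0.1655 0 0 0 -0.0177; 0.0268 -0.1655 0 0 0 -0.0177; 0 0 0 0 0 0; 0 0 0 0 0 0", fingers=0.5)

```text
t: 15.2
position: [0.6007, -0.0666, 0.1737]
tcp_rot: [[-0.994, 0.109, 0.0], [0.109, 0.994, 0.0], [-0.0, 0.0, -1.0]]
force: [-0.7, 0.6, -0.4]
gripper_width: 0.75
finger_force: 0.0
```

```bash
python3 w.py w2; python3 c.py w2
python3 - <<'E'
from h import *
env.camera("scene");env.camera("top")
for n in("scene","top"):
  for l in("cell0","lamp"): print(n,l,[(round(d["conf"],2),np.round(d["box"]).astype(int).tolist()) for d in env.cut_out(n,l)])
E
```

```text
15.2 [ 0.60072221 -0.06664197  0.17368926] [[-0.994, 0.109, 0.0], [0.109, 0.994, 0.0], [-0.0, 0.0, -1.0]] [-0.70978335  0.55932351 -0.35402935] cam [[0.11, 0.957, 0.27, 0.531], [0.994, -0.106, -0.029, -0.059], [0.0, 0.272, -0.962, 0.3], [0.0, 0.0, 0.0, 1.0]]
[444.  54.] 2978 [0.5073 0.0218] 5.3 0.229
[322. 211.] 1914 [ 0.6006 -0.064 ] -2.0 0.107
scene cell0 [(0.97, [388, 110, 18, 31]), (0.96, [246, 173, 23, 33]), (0.92, [319, 206, 21, 28]), (0.75, [218, 204, 20, 35]), (0.71, [388, 164, 25, 32]), (0.54, [340, 154, 5, 7]), (0.47, [320, 165, 9, 9])]
scene lamp [(0.71, [188, 234, 45, 40]), (0.59, [233, 257, 25, 33])]
top cell0 [(0.62, [253, 190, 19, 23]), (0.59, [194, 227, 20, 19]), (0.53, [256, 239, 22, 13]), (0.5, [376, 278, 21, 19]), (0.15, [330, 133, 22, 19])]
top lamp [(0.98, [410, 275, 19, 31])]
```

View pics/w2.png

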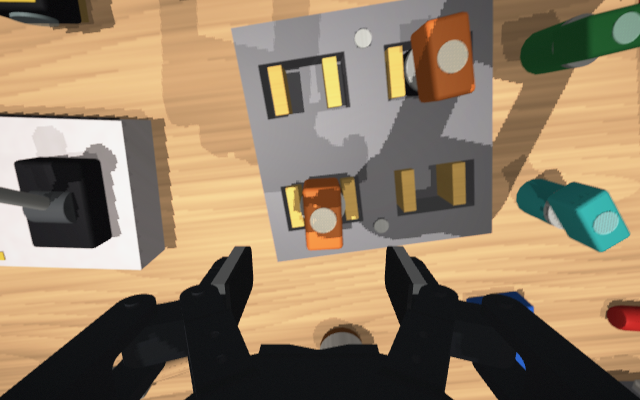

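The wrist picture shows B at (322,211), nearly aligned with the jaws, and the emptied well A at right. I go down and grip.

Call:
arm_command(moves="0 0.013 -0.15 0 0 0.02; 0 0 -0.15 0 0 0; 0 0 -0.12 0 0 0; 0 0 0 0 0 0; 0 0 0 0 0 0")

```text
t: 15.97
position: [0.5995, -0.061, 0.089]
tcp_rot: [[-0.997, 0.073, -0.003], [0.073, 0.997, 0.001], [0.003, 0.001, -1.0]]
force: [0.3, 0.1, 0.3]
gripper_width: 0.747
finger_force: 0.0
```

Call:
arm_command(moves="0 0 0 0 0 0; 0 0 0 0 0 0; 0 0 0 0 0 0; 0 0 0 0 0 0; 0 0 0 0 0 0; 0 0 0 0 0 0; 0 0 0 0 0 0; 0 0 0 0 0 0", fingers=-1)

```text
t: 16.63
position: [0.6017, -0.0634, 0.0925]
tcp_rot: [[-0.997, 0.072, 0.004], [0.072, 0.997, -0.003], [-0.004, -0.003, -1.0]]
force: [-1.7, -2.4, 4.4]
gripper_width: 0.284
finger_force: 98.4
```

Call:
arm_command(moves="0 0 0 0 0 0.079; 0 0 0.002 0 0 0.079; 0 0 0.002 0 0 0.079; 0 0 0 0 0 -0.079; 0 0 0.003 0 0 -0.079; 0 0 0.003 0 0 -0.079; 0 0 0.003 0 0 -0.079; 0 0 0.003 0 0 -0.079; 0 0 0.003 0 0 -0.079; 0 0 0 0 0 0.079; 0 0 0.003 0 0 0.079; 0 0 0.003 0 0 0.079")

```text
t: 17.63
position: [0.6018, -0.0632, 0.0948]
tcp_rot: [[-0.998, 0.069, 0.004], [0.069, 0.998, -0.002], [-0.004, -0.002, -1.0]]
force: [3.6, -2.2, -12.3]
gripper_width: 0.286
finger_force: 98.8
```

Call:
arm_command(moves="0 0 0.0037 0 0 0.079; 0 0 0.0037 0 0 0.079; 0 0 0.002 0 0 0.079; 0 0 0 0 0 -0.079; 0 0 0.0037 0 0 -0.079; 0 0 0.0037 0 0 -0.079; 0 0 0.0037 0 0 -0.079; 0 0 0.0037 0 0 -0.079; 0 0 0.002 0 0 -0.079; 0 0 0 0 0 0.079; 0 0 0.0037 0 0 0.079; 0 0 0.0037 0 0 0.079; 0 0 0.0037 0 0 0.079; 0 0 0.0037 0 0 0.079; 0 0 0.002 0 0 0.079; 0 0 0 0 0 -0.079; 0 0 0.0037 0 0 -0.079; 0 0 0.0037 0 0 -0.079")

```text
t: 19.13
position: [0.6004, -0.0643, 0.104]
tcp_rot: [[-0.997, 0.076, -0.0], [0.076, 0.997, -0.005], [-0.0, -0.005, -1.0]]
force: [1.4, -10.1, -15.8]
gripper_width: 0.285
finger_force: 100.0
```

Call:
arm_command(moves="0 0 0.0037 0 0 -0.079; 0 0 0.0037 0 0 -0.079; 0 0 0.002 0 0 -0.079; 0 0 0 0 0 0.079; 0 0 0.0037 0 0 0.079; 0 0 0.0037 0 0 0.079; 0 0 0.0037 0 0 0.079; 0 0 0.0037 0 0 0.079; 0 0 0.002 0 0 0.079; 0 0 0 0 0 -0.079; 0 0 0.0037 0 0 -0.079; 0 0 0.0037 0 0 -0.079; 0 0 0.0037 0 0 -0.079; 0 0 0.0037 0 0 -0.079; 0 0 0.002 0 0 -0.079; 0 0 0 0 0 0.079; 0 0 0.0037 0 0 0.079; 0 0 0.0037 0 0 0.079")

```text
t: 20.63
position: [0.6006, -0.0631, 0.1139]
tcp_rot: [[-0.997, 0.071, 0.001], [0.071, 0.997, -0.001], [-0.001, -0.001, -1.0]]
force: [2.5, -4.2, -14.3]
gripper_width: 0.28
finger_force: 99.5
```

Call:
arm_command(moves="0 0 0.0037 0 0 0.079; 0 0 0.0037 0 0 0.079; 0 0 0.002 0 0 0.079; 0 0 0 0 0 -0.079; 0 0 0.0037 0 0 -0.079; 0 0 0.0037 0 0 -0.079; 0 0 0.0037 0 0 -0.079; 0 0 0.0037 0 0 -0.079; 0 0 0.002 0 0 -0.079; 0 0 0 0 0 0.079; 0 0 0.0037 0 0 0.079; 0 0 0.0037 0 0 0.079; 0 0 0.0037 0 0 0.079; 0 0 0.0037 0 0 0.079; 0 0 0.002 0 0 0.079; 0 0 0 0 0 -0.079; 0 0 0.0037 0 0 -0.079; 0 0 0.0037 0 0 -0.079")

```text
t: 22.13
position: [0.6005, -0.0632, 0.124]
tcp_rot: [[-0.997, 0.077, 0.0], [0.077, 0.997, -0.003], [-0.001, -0.003, -1.0]]
force: [2.5, -2.9, -14.7]
gripper_width: 0.28
finger_force: 100.2
```

Call:
arm_command(moves="0 0 0.0037 0 0 -0.079; 0 0 0.0037 0 0 -0.079; 0 0 0.002 0 0 -0.079; 0 0 0 0 0 0.079; 0 0 0.0037 0 0 0.079; 0 0 0.0037 0 0 0.079; 0 0 0.0037 0 0 0.079; 0 0 0.0037 0 0 0.079; 0 0 0.002 0 0 0.079; 0 0 0 0 0 -0.079; 0 0 0.0037 0 0 -0.079; 0 0 0.0037 0 0 -0.079; 0 0 0.0037 0 0 -0.079; 0 0 0.0037 0 0 -0.079; 0 0 0.002 0 0 -0.079; 0 0 0 0 0 0.079; 0 0 0.0037 0 0 0.079; 0 0 0.0037 0 0 0.079")

```text
t: 23.63
position: [0.6005, -0.062, 0.1362]
tcp_rot: [[-0.998, 0.068, 0.001], [0.068, 0.998, -0.0], [-0.001, -0.0, -1.0]]
force: [0.6, 0.4, -2.1]
gripper_width: 0.286
finger_force: 101.7
```

Call:
arm_command(moves="0 0 0.12 0 0 0; 0 0 0.12 0 0 0; -0.058 0.158 0 0 0 0.0155; -0.058 0.158 0 0 0 0.0155; -0.058 0.158 0 0 0 0.0155; -0.058 0.158 0 0 0 0.0155; -0.058 0.158 0 0 0 0.0155; -0.058 0.158 0 0 0 0.0155; -0.058 0.158 0 0 0 0.0155; -0.058 0.158 0 0 0 0.0155; -0.058 0.158 0 0 0 0.0155; -0.058 0.158 0 0 0 0.0155; -0.058 0.158 0 0 0 0.0155; 0 0 -0.12 0 0 0; 0 0 -0.12 0 0 0; 0 0 -0.12 0 0 0; 0 0 -0.12 0 0 0; 0 0 0 0 0 0; 0 0 0 0 0 0")

```text
t: 25.22
position: [0.4722, 0.2855, 0.0871]
tcp_rot: [[-0.981, -0.192, -0.002], [-0.192, 0.981, -0.001], [0.002, -0.0, -1.0]]
force: [0.1, -0.4, -1.3]
gripper_width: 0.281
finger_force: 101.8
```

Call:
arm_command(moves="0 0 -0.02 0 0 0; 0 0 -0.02 0 0 0; 0 0 0 0 0 0; 0 0 0 0 0 0")

```text
t: 25.55
position: [0.4733, 0.2857, 0.0802]
tcp_rot: [[-0.981, -0.192, 0.001], [-0.192, 0.981, 0.001], [-0.001, 0.0, -1.0]]
force: [0.2, -0.0, -1.2]
gripper_width: 0.275
finger_force: 101.8
```

Call:
arm_command(moves="0 0 -0.01 0 0 0; 0 0 -0.005 0 0 0; 0 0 0 0 0 0; 0 0 0 0 0 0")

```text
t: 25.88
position: [0.4735, 0.2859, 0.0795]
tcp_rot: [[-0.981, -0.193, 0.003], [-0.193, 0.981, 0.001], [-0.003, 0.0, -1.0]]
force: [-3.3, -0.9, 16.1]
gripper_width: 0.28
finger_force: 104.5
```

Call:
arm_command(moves="0 0 0.005 0 0 0; 0 0 0 0 0 0; 0 0 0 0 0 0; 0 0 0 0 0 0; 0 0 0.1 0 0 0; 0 0 0.2 0 0 0; 0 0 0.2 0 0 0; 0.021 -0.1646 0 0 0 -0.007; 0.021 -0.1646 0 0 0 -0.007; 0.021 -0.1646 0 0 0 -0.007; 0.021 -0.1646 0 0 0 -0.007; 0.021 -0.1646 0 0 0 -0.007; 0.021 -0.1646 0 0 0 -0.007; 0.021 -0.1646 0 0 0 -0.007; 0.021 -0.1646 0 0 0 -0.007; 0 0 0 0 0 0; 0 0 0 0 0 0", fingers=0.5)

```text
t: 27.3
position: [0.5067, 0.0206, 0.177]
tcp_rot: [[-0.995, -0.102, -0.0], [-0.102, 0.995, 0.0], [0.0, 0.0, -1.0]]
force: [1.0, 0.8, -0.3]
gripper_width: 0.753
finger_force: 0.0
```

```bash
python3 w.py w3; python3 c.py w3
```

```text
27.3 [0.50671717 0.0206485  0.17703113] [[-0.995, -0.102, -0.0], [-0.102, 0.995, 0.0], [0.0, 0.0, -1.0]] [ 1.0292076   0.80567176 -0.30455272] cam [[-0.101, 0.958, 0.27, 0.437], [0.995, 0.097, 0.028, 0.013], [0.001, 0.271, -0.962, 0.303], [0.0, 0.0, 0.0, 1.0]]
[633. 198.] 662 [0.4678 0.2753] 11.8 0.078
[321. 212.] 1871 [0.5073 0.0229] 8.5 0.103
```

View pics/w3.png

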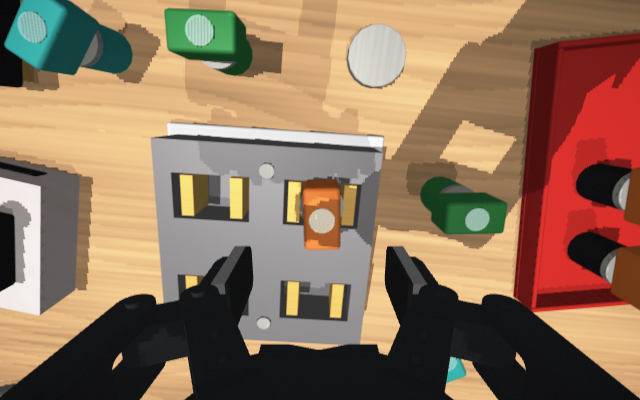

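C shows at (321,212), lined up between the jaws, and two cells stand upright in the tray at right (600–640, 180–260).

Call:
arm_command(moves="0.003 0.011 -0.15 0 0 0.015; 0 0 -0.15 0 0 0; 0 0 -0.14 0 0 0; 0 0 0 0 0 0; 0 0 0 0 0 0")

```text
t: 27.77
position: [0.5055, 0.0261, 0.0883]
tcp_rot: [[-0.991, -0.131, -0.004], [-0.131, 0.991, 0.001], [0.004, 0.001, -1.0]]
force: [-0.4, 0.3, -0.8]
gripper_width: 0.75
finger_force: 0.0
```

Call:
arm_command(moves="0 0 0 0 0 0; 0 0 0 0 0 0; 0 0 0 0 0 0; 0 0 0 0 0 0; 0 0 0 0 0 0; 0 0 0 0 0 0; 0 0 0 0 0 0; 0 0 0 0 0 0", fingers=-1)

```text
t: 28.43
position: [0.5084, 0.0237, 0.0916]
tcp_rot: [[-0.992, -0.129, 0.004], [-0.129, 0.992, -0.002], [-0.004, -0.002, -1.0]]
force: [-0.6, -3.0, 5.4]
gripper_width: 0.285
finger_force: 98.4
```

Call:
arm_command(moves="0 0 0 0 0 0.079; 0 0 0.002 0 0 0.079; 0 0 0.002 0 0 0.079; 0 0 0 0 0 -0.079; 0 0 0.003 0 0 -0.079; 0 0 0.003 0 0 -0.079; 0 0 0.003 0 0 -0.079; 0 0 0.003 0 0 -0.079; 0 0 0.003 0 0 -0.079; 0 0 0 0 0 0.079; 0 0 0.003 0 0 0.079; 0 0 0.003 0 0 0.079")

```text
t: 29.43
position: [0.509, 0.0234, 0.0946]
tcp_rot: [[-0.991, -0.134, 0.005], [-0.134, 0.991, -0.001], [-0.005, -0.002, -1.0]]
force: [4.1, -2.3, -16.5]
gripper_width: 0.287
finger_force: 99.9
```

Call:
arm_command(moves="0 0 0.0033 0 0 0.079; 0 0 0.0033 0 0 0.079; 0 0 0.002 0 0 0.079; 0 0 0 0 0 -0.079; 0 0 0.0033 0 0 -0.079; 0 0 0.0033 0 0 -0.079; 0 0 0.0033 0 0 -0.079; 0 0 0.0033 0 0 -0.079; 0 0 0.002 0 0 -0.079; 0 0 0 0 0 0.079; 0 0 0.0033 0 0 0.079; 0 0 0.0033 0 0 0.079; 0 0 0.0033 0 0 0.079; 0 0 0.0033 0 0 0.079; 0 0 0.002 0 0 0.079; 0 0 0 0 0 -0.079; 0 0 0.0033 0 0 -0.079; 0 0 0.0033 0 0 -0.079")

```text
t: 30.93
position: [0.5075, 0.0229, 0.1034]
tcp_rot: [[-0.992, -0.128, 0.001], [-0.128, 0.992, -0.004], [-0.001, -0.004, -1.0]]
force: [1.6, -8.6, -14.0]
gripper_width: 0.281
finger_force: 100.3
```

Call:
arm_command(moves="0 0 0.0033 0 0 -0.079; 0 0 0.0033 0 0 -0.079; 0 0 0.002 0 0 -0.079; 0 0 0 0 0 0.079; 0 0 0.0033 0 0 0.079; 0 0 0.0033 0 0 0.079; 0 0 0.0033 0 0 0.079; 0 0 0.0033 0 0 0.079; 0 0 0.002 0 0 0.079; 0 0 0 0 0 -0.079; 0 0 0.0033 0 0 -0.079; 0 0 0.0033 0 0 -0.079; 0 0 0.0033 0 0 -0.079; 0 0 0.0033 0 0 -0.079; 0 0 0.002 0 0 -0.079; 0 0 0 0 0 0.079; 0 0 0.0033 0 0 0.079; 0 0 0.0033 0 0 0.079")

```text
t: 32.43
position: [0.5076, 0.0237, 0.1123]
tcp_rot: [[-0.991, -0.132, 0.002], [-0.132, 0.991, -0.001], [-0.002, -0.001, -1.0]]
force: [1.5, -2.9, -13.7]
gripper_width: 0.282
finger_force: 100.8
```

Call:
arm_command(moves="0 0 0.0033 0 0 0.079; 0 0 0.0033 0 0 0.079; 0 0 0.002 0 0 0.079; 0 0 0 0 0 -0.079; 0 0 0.0033 0 0 -0.079; 0 0 0.0033 0 0 -0.079; 0 0 0.0033 0 0 -0.079; 0 0 0.0033 0 0 -0.079; 0 0 0.002 0 0 -0.079; 0 0 0 0 0 0.079; 0 0 0.0033 0 0 0.079; 0 0 0.0033 0 0 0.079; 0 0 0.0033 0 0 0.079; 0 0 0.0033 0 0 0.079; 0 0 0.002 0 0 0.079; 0 0 0 0 0 -0.079; 0 0 0.0033 0 0 -0.079; 0 0 0.0033 0 0 -0.079")

```text
t: 33.93
position: [0.5074, 0.0235, 0.1215]
tcp_rot: [[-0.992, -0.127, 0.001], [-0.127, 0.992, -0.003], [-0.001, -0.003, -1.0]]
force: [1.9, -2.2, -15.3]
gripper_width: 0.283
finger_force: 100.5
```

Call:
arm_command(moves="0 0 0.0033 0 0 -0.079; 0 0 0.0033 0 0 -0.079; 0 0 0.002 0 0 -0.079; 0 0 0 0 0 0.079; 0 0 0.0033 0 0 0.079; 0 0 0.0033 0 0 0.079; 0 0 0.0033 0 0 0.079; 0 0 0.0033 0 0 0.079; 0 0 0.002 0 0 0.079; 0 0 0 0 0 -0.079; 0 0 0.0033 0 0 -0.079; 0 0 0.0033 0 0 -0.079; 0 0 0.0033 0 0 -0.079; 0 0 0.0033 0 0 -0.079; 0 0 0.002 0 0 -0.079; 0 0 0 0 0 0.079; 0 0 0.0033 0 0 0.079; 0 0 0.0033 0 0 0.079")

```text
t: 35.43
position: [0.5073, 0.0245, 0.1319]
tcp_rot: [[-0.991, -0.135, 0.002], [-0.135, 0.991, -0.0], [-0.002, -0.0, -1.0]]
force: [-0.6, 0.6, -3.3]
gripper_width: 0.282
finger_force: 102.3
```

Call:
arm_command(moves="0 0 0.004 0 0 0.079; 0 0 0.004 0 0 0.079; 0 0 0.003 0 0 -0.079; 0 0 0.004 0 0 -0.079; 0 0 0 0 0 0")

```text
t: 35.85
position: [0.5073, 0.0245, 0.1349]
tcp_rot: [[-0.992, -0.127, 0.002], [-0.127, 0.992, -0.0], [-0.002, -0.0, -1.0]]
force: [-0.3, -0.2, -1.5]
gripper_width: 0.281
finger_force: 102.2
```

Call:
arm_command(moves="0 0 0.12 0 0 0; 0 0 0.12 0 0 0; -0.057 0.137 0 0 0 0.0046; -0.057 0.137 0 0 0 0.0046; -0.057 0.137 0 0 0 0.0046; -0.057 0.137 0 0 0 0.0046; -0.057 0.137 0 0 0 0.0046; -0.057 0.137 0 0 0 0.0046; -0.057 0.137 0 0 0 0.0046; -0.057 0.137 0 0 0 0.0046; -0.057 0.137 0 0 0 0.0046; 0 0 -0.12 0 0 0; 0 0 -0.12 0 0 0; 0 0 -0.12 0 0 0; 0 0 -0.12 0 0 0; 0 0 -0.02 0 0 0; 0 0 0 0 0 0; 0 0 0 0 0 0")

```text
t: 37.35
position: [0.4049, 0.2713, 0.0826]
tcp_rot: [[-0.981, -0.194, 0.001], [-0.194, 0.981, 0.0], [-0.001, 0.0, -1.0]]
force: [0.6, 1.1, -1.7]
gripper_width: 0.283
finger_force: 102.3
```

Call:
arm_command(moves="0 0 -0.015 0 0 0; 0 0 -0.01 0 0 0; 0 0 0 0 0 0; 0 0 0 0 0 0")

```text
t: 37.68
position: [0.4056, 0.2715, 0.0786]
tcp_rot: [[-0.981, -0.193, 0.004], [-0.193, 0.981, 0.001], [-0.004, 0.001, -1.0]]
force: [-0.9, 0.1, 6.7]
gripper_width: 0.281
finger_force: 103.1
```

Call:
arm_command(moves="0 0 0 0 0 0; 0 0 0 0 0 0; 0 0 0 0 0 0; 0 0 0.2 0 0 0; 0 0 0.2 0 0 0; 0 0 0.2 0 0 0", fingers=0.5)

```text
t: 38.18
position: [0.4036, 0.2707, 0.197]
tcp_rot: [[-0.981, -0.193, -0.004], [-0.193, 0.981, -0.001], [0.004, -0.001, -1.0]]
force: [1.1, 0.5, 0.6]
gripper_width: 0.749
finger_force: 0.0
```

Call:
arm_command(moves="0.05 -0.165 0 0 0 -0.0133; 0.05 -0.165 0 0 0 -0.0133; 0.05 -0.165 0 0 0 -0.0133; 0.05 -0.165 0 0 0 -0.0133; 0.05 -0.165 0 0 0 -0.0133; 0.05 -0.165 0 0 0 -0.0133; 0.05 -0.165 0 0 0 -0.0133; 0.05 -0.165 0 0 0 -0.0133; -0.05 -0.165 0 0 0 -0.0133; -0.05 -0.165 0 0 0 -0.0133; -0.05 -0.165 0 0 0 -0.0133; -0.05 -0.165 0 0 0 -0.0133; -0.05 -0.165 0 0 0 -0.0133; -0.05 -0.165 0 0 0 -0.0133; -0.05 -0.165 0 0 0 -0.0133; -0.05 -0.165 0 0 0 -0.0133; 0 0 0 0 0 0; 0 0 0 0 0 0", fingers=1)

```text
t: 39.68
position: [0.4039, -0.2587, 0.1968]
tcp_rot: [[-0.99, 0.143, 0.0], [0.143, 0.99, -0.0], [-0.0, -0.0, -1.0]]
force: [-1.0, 0.1, -1.0]
gripper_width: 1.004
finger_force: 0.0
```

```bash
python3 w.py w4
cat > l.py <<'E'
from h import *
I={n:env.camera_info(n) for n in("scene","top","wrist")}
B=[box(.074,.048,.018,.054),box(.024,.046,0,.018,-.022),box(.018,.034,0,.018,.022)]
for n in I:
    im=env.camera(n);r=env.cut_out(n,"lamp");i=I[n]
    for d in r[:2]:
        c=ray(i,d["box"][:2],.03);p,q=fit([(i,d["pixels"].astype(float))],B,[c[0],c[1],-.14])
        print(n,round(d["conf"],2),np.round(d["box"]),p[:2].round(4),np.degrees(p[2]).round(1),round(q,3))
E
python3 l.py
```

```text
39.6833 [ 0.40392174 -0.25871067  0.19676925] [[-0.99, 0.143, 0.0], [0.143, 0.99, -0.0], [-0.0, -0.0, -1.0]] [-0.97464887  0.06610644 -1.01650064] cam [[0.144, 0.952, 0.269, 0.334], [0.99, -0.139, -0.039, -0.249], [0.0, 0.272, -0.962, 0.323], [0.0, 0.0, 0.0, 1.0]]
scene 0.85 [187. 235.  42.  39.] [ 0.4027 -0.2597] -9.1 0.07
top 0.83 [412. 267.  15.  20.] [ 0.4308 -0.2634] -17.5 0.506
wrist 0.75 [314. 191.  52.  84.] [ 0.4006 -0.2613] -7.0 0.039
```

View pics/w4.png

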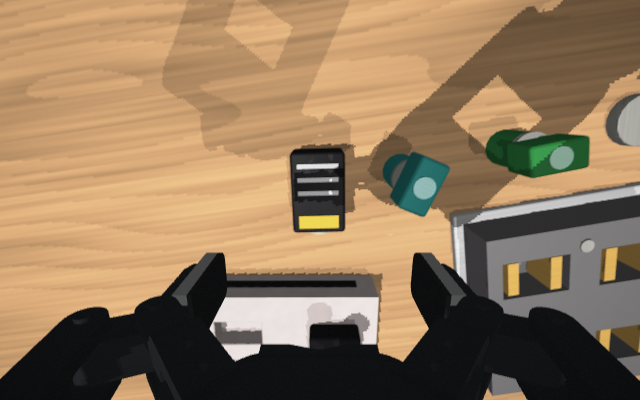

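The wrist view shows the lamp at (318,190) still where it was, the turquoise decoy about 60 mm beside it at (415,185). I use partly opened jaws.

Call:
arm_command(moves="-0.012 -0.0105 0 0 0 0.008; 0 0 -0.1 0 0 0; 0 0 -0.15 0 0 0; 0 0 -0.15 0 0 0; 0 0 -0.15 0 0 0; 0 0 -0.15 0 0 0; 0 0 -0.07 0 0 0; 0 0 0 0 0 0; 0 0 0 0 0 0", fingers=0.5)

```text
t: 40.78
position: [0.4019, -0.2587, 0.0423]
tcp_rot: [[-0.992, 0.126, -0.001], [0.126, 0.992, 0.001], [0.001, 0.001, -1.0]]
force: [0.1, 0.2, -0.3]
gripper_width: 0.748
finger_force: 0.0
```

Call:
arm_command(moves="0 0 0 0 0 0; 0 0 0 0 0 0; 0 0 0 0 0 0; 0 0 0 0 0 0; 0 0 0 0 0 0; 0 0 0 0 0 0; 0 0 0 0 0 0", fingers=-1, newtons=60)

```text
t: 41.37
position: [0.4026, -0.2595, 0.0441]
tcp_rot: [[-0.992, 0.127, 0.002], [0.127, 0.992, -0.002], [-0.002, -0.001, -1.0]]
force: [-0.2, -0.4, 7.3]
gripper_width: 0.553
finger_force: 63.1
```

Call:
arm_command(moves="0 0 0.1 0 0 0; 0 0 0.2 0 0 0; 0 0 0.2 0 0 -0.01; 0 -0.1356 0.05 0 0 0; 0 -0.1356 0 0 0 0; 0 -0.1356 0 0 0 0; 0 -0.1356 0 0 0 0; 0.161 0 0 0 0 0; 0.161 0 0 0 0 0; 0.161 0 0 0 0 0; 0.161 0 0 0 0 0; 0.161 0 0 0 0 0; 0 0 0 0 0 0; 0 0 0 0 0 0; 0 0 0 0 0 0")

```text
t: 42.62
position: [0.5619, -0.3664, 0.1519]
tcp_rot: [[-0.99, 0.142, -0.003], [0.142, 0.99, 0.002], [0.003, 0.001, -1.0]]
force: [-0.9, -0.3, -3.0]
gripper_width: 0.551
finger_force: 63.3
```

```bash
python3 w.py w5
python3 - <<'E'
from h import *
i=env.camera_info("scene");im=env.camera("scene");cv2.imwrite("pics/s5.png",cv2.resize(im[180:380,120:320,::-1],None,fx=3,fy=3,interpolation=cv2.INTER_CUBIC))
E
```

```text
42.6167 [ 0.5619318  -0.36643007  0.15191799] [[-0.99, 0.142, -0.003], [0.142, 0.99, 0.002], [0.003, 0.001, -1.0]] [-0.86268619 -0.2560455  -3.03510935] cam [[0.143, 0.953, 0.267, 0.493], [0.99, -0.138, -0.037, -0.357], [0.002, 0.269, -0.963, 0.278], [0.0, 0.0, 0.0, 1.0]]
```

View pics/w5.png

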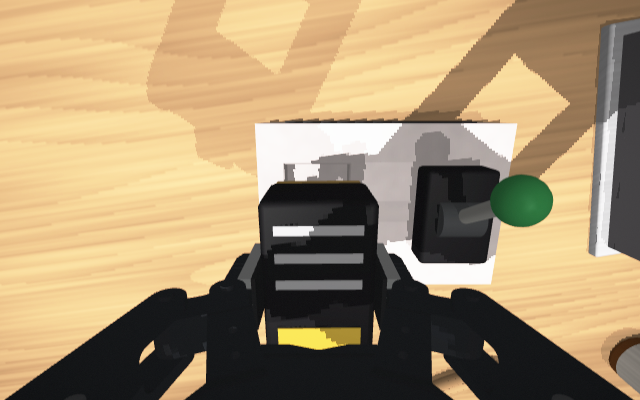

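View pics/s5.png

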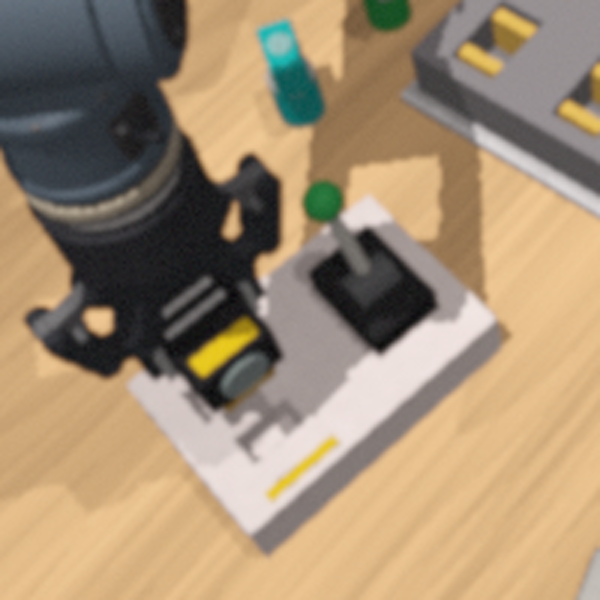

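The wrist picture shows the lamp in the jaws, its back face at rows 184–207 and cols 260–377. The base's top corners are at (257,124), (517,124) and (491,283). The scene crop shows stripe on the same side as stripe and the lever off. I measure lamp and socket in the same wrist picture.

Run:
```python
from h import *
f=np.load("w5.npz");i=dict(intrinsics=f["K"],cam_to_world=f["T"])
im=cv2.imread("pics/w5.png");g=cv2.cvtColor(im,cv2.COLOR_BGR2GRAY).astype(int)
print("col 305-335 mean rows 172..230",list(zip(range(172,230),g[172:230,305:335].mean(1).round().astype(int))))
for c in(270,280,400,440,480,505):print(c,[ (r,g[r,c]) for r in range(117,130)])
w=cv2.inRange(cv2.cvtColor(im,cv2.COLOR_BGR2HSV),(0,0,90),(180,45,255))
for r in(130,150,170,190,220,250,270):
    k=np.where(w[r])[0];print(r,k.min() if len(k) else 0,k[(k<560)].max() if len(k) else 0)
R=np.array(env.state()["tcp_rot"]);print(env.state()["position"])
```

```text
col 305-335 mean rows 172..230 [(172, np.int64(183)), (173, np.int64(183)), (174, np.int64(183)), (175, np.int64(179)), (176, np.int64(162)), (177, np.int64(143)), (178, np.int64(137)), (179, np.int64(136)), (180, np.int64(120)), (181, np.int64(95)), (182, np.int64(76)), (183, np.int64(45)), (184, np.int64(16)), (185, np.int64(16)), (186, np.int64(16)), (187, np.int64(16)), (188, np.int64(16)), (189, np.int64(16)), (190, np.int64(16)), (191, np.int64(16)), (192, np.int64(16)), (193, np.int64(16)), (194, np.int64(16)), (195, np.int64(16)), (196, np.int64(16)), (197, np.int64(16)), (198, np.int64(16)), (199, np.int64(17)), (200, np.int64(19)), (201, np.int64(23)), (202, np.int64(27)), (203, np.int64(32)), (204, np.int64(38)), (205, np.int64(42)), (206, np.int64(46)), (207, np.int64(47)), (208, np.int64(48)), (209, np.int64(47)), (210, np.int64(47)), (211, np.int64(47)), (212, np.int64(47)), (213, np.int64(45)), (214, np.int64(42)), (215, np.int64(42)), (216, np.int64(42)), (217, np.int64(41)), (218, np.int64(40)), (219, np.int64(37)), (220, np.int64(33)), (221, np.int64(32)), (222, np.
[... 1321 characters left out ...]
0 [(117, np.int64(182)), (118, np.int64(182)), (119, np.int64(182)), (120, np.int64(138)), (121, np.int64(94)), (122, np.int64(100)), (123, np.int64(207)), (124, np.int64(247)), (125, np.int64(251)), (126, np.int64(251)), (127, np.int64(251)), (128, np.int64(251)), (129, np.int64(251))]
505 [(117, np.int64(205)), (118, np.int64(205)), (119, np.int64(205)), (120, np.int64(206)), (121, np.int64(206)), (122, np.int64(194)), (123, np.int64(220)), (124, np.int64(245)), (125, np.int64(250)), (126, np.int64(250)), (127, np.int64(250)), (128, np.int64(250)), (129, np.int64(250))]
130 255 515
150 256 512
170 257 509
190 258 415
220 378 500
250 386 495
270 408 492
[ 0.56143414 -0.3669516   0.1522795 ]
```

Run:
```python
import cv2
im=cv2.imread("pics/w5.png")[110:240,240:400];cv2.imwrite("pics/w5c.png",cv2.resize(im,None,fx=4.6,fy=4.6,interpolation=cv2.INTER_CUBIC))
```

```text
(no output)
```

View pics/w5c.png

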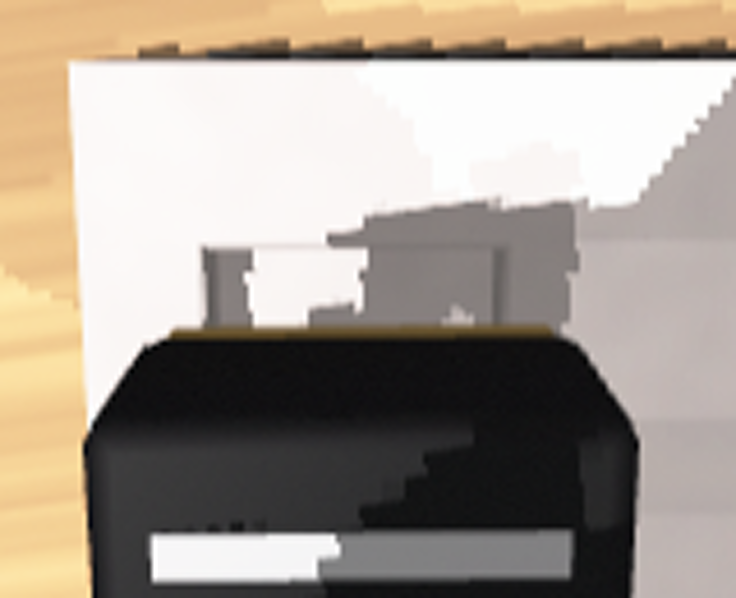

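Run:
```python
from h import *
f=np.load("w5.npz");i=dict(intrinsics=f["K"],cam_to_world=f["T"])
a=np.radians(-8.15);X=np.array([np.cos(a),np.sin(a)]);Y=np.array([-np.sin(a),np.cos(a)])
def L(n,u,v,z,dx=0,dy=0):
    p=ray(i,(u,v),z)[:2];print(f"{n:22s} x'={p@X-dx:.4f} y'={p@Y-dy:.4f}")
z0=.109
L("body bottom edge",319,183.2,z0+.018,-.037);L("prong bottom",319,180.4,z0,-.034);L("body top edge",319,205.5,z0+.054,-.037)
L("body top L",259.6,206,z0+.054,0,-.024);L("body top R",378.3,206,z0+.054,0,.024)
L("prong L",277,181,z0,0,-.023);L("prong R",360.2,181,z0,0,.023)
L("hole back",316,163.3,.045,-.0355);L("base back L",257,122.8,.045,-.065,-.095+.05);L("base back R",517,122.8,.045,-.065,.095+.05)
L("hole L",284.1,170,.045,0,-.0245);L("hole R",348.7,170,.045,0,.0245)
for r,l,rr in((130,255,515),(150,256,512),(170,257,509)):
    L("base L",l-.5,r,.045,0,-.045);L("base R",rr+.5,r,.045,0,.145)
L("edge yaw1",270,122.8,.045);L("edge yaw2",500,122.9,.045)
p=np.array([.5617,-.3667]);print("tcp",p@X,p@Y)
```

```text
body bottom edge       x'=0.6074 y'=-0.2831
prong bottom           x'=0.6067 y'=-0.2830
body top edge          x'=0.6085 y'=-0.2832
body top L             x'=0.5717 y'=-0.2820
body top R             x'=0.5717 y'=-0.2844
prong L                x'=0.5730 y'=-0.2832
prong R                x'=0.5730 y'=-0.2833
hole back              x'=0.6081 y'=-0.2851
base back L            x'=0.6081 y'=-0.2827
base back R            x'=0.6083 y'=-0.2842
hole L                 x'=0.5776 y'=-0.2847
hole R                 x'=0.5777 y'=-0.2849
base L                 x'=0.5482 y'=-0.2848
base R                 x'=0.5484 y'=-0.2845
base L                 x'=0.5627 y'=-0.2849
base R                 x'=0.5629 y'=-0.2843
base L                 x'=0.5776 y'=-0.2850
base R                 x'=0.5778 y'=-0.2840
edge yaw1              x'=0.5432 y'=-0.3183
edge yaw2              x'=0.5434 y'=-0.1516
tcp 0.6080122861047116 -0.2833669704565483
```

Call:
arm_command(moves="0.0065 -0.006 -0.08 0 0 0; 0 0 -0.1 0 0 0; 0 0 -0.1 0 0 0; 0 0 -0.03 0 0 0; 0 0 0 0 0 0; 0 0 0 0 0 0; 0 0 0 0 0 0")

```text
t: 43.3
position: [0.5641, -0.3692, 0.0915]
tcp_rot: [[-0.99, 0.143, 0.001], [0.143, 0.99, -0.001], [-0.001, -0.001, -1.0]]
force: [0.7, 0.6, -2.2]
gripper_width: 0.548
finger_force: 63.5
```

Call:
arm_command(moves="0 0 -0.01 0 0 0; 0 0 -0.01 0 0 0; 0 0 -0.01 0 0 0; 0 0 0 0 0 0")

```text
t: 43.63
position: [0.564, -0.3684, 0.0843]
tcp_rot: [[-0.99, 0.143, -0.001], [0.143, 0.99, 0.001], [0.001, 0.001, -1.0]]
force: [-0.6, 0.9, -3.0]
gripper_width: 0.551
finger_force: 63.5
```

Call:
arm_command(moves="0 0 -0.01 0 0 0; 0 0 -0.01 0 0 0; 0 0 -0.01 0 0 0; 0 0 -0.01 0 0 0; 0 0 0 0 0 0; 0 0 0 0 0 0")

```text
t: 44.13
position: [0.5642, -0.3686, 0.0765]
tcp_rot: [[-0.99, 0.143, -0.0], [0.143, 0.99, 0.0], [0.0, 0.0, -1.0]]
force: [-0.3, -0.3, -2.6]
gripper_width: 0.55
finger_force: 63.5
```

Call:
arm_command(moves="0 0 -0.01 0 0 0; 0 0 -0.01 0 0 0; 0 0 -0.005 0 0 0; 0 0 0 0 0 0; 0 0 0 0 0 0")

```text
t: 44.55
position: [0.5642, -0.3686, 0.0717]
tcp_rot: [[-0.99, 0.143, -0.0], [0.143, 0.99, 0.0], [0.0, 0.0, -1.0]]
force: [0.7, -0.6, -2.6]
gripper_width: 0.553
finger_force: 63.5
```

Call:
arm_command(moves="0 0 -0.006 0 0 0; 0 0 -0.004 0 0 0; 0 0 0 0 0 0; 0 0 0 0 0 0")

```text
t: 44.88
position: [0.5644, -0.3688, 0.0712]
tcp_rot: [[-0.99, 0.143, 0.0], [0.143, 0.99, -0.0], [-0.001, -0.0, -1.0]]
force: [-2.1, 1.0, 6.1]
gripper_width: 0.556
finger_force: 64.2
```

Call:
arm_command(moves="0 0 -0.006 0 0 0; 0 0 0 0 0 0; 0 0 0 0 0 0")

```text
t: 45.13
position: [0.5644, -0.3688, 0.0711]
tcp_rot: [[-0.99, 0.143, 0.001], [0.143, 0.99, -0.001], [-0.001, -0.0, -1.0]]
force: [-4.0, 2.3, 10.3]
gripper_width: 0.546
finger_force: 65.0
```

Call:
arm_command(moves="0 0 0.005 0 0 0; 0 0 0 0 0 0; 0 0 0 0 0 0; 0 0 0 0 0 0; 0 0 0.1 0 0 0; 0 0 0.2 0 0 0; 0 0 0.2 0 0 0; 0 0 0.14 0 0 0; -0.082 0.138 0 0 0 0; -0.082 0.138 0 0 0 0; -0.082 0.138 0 0 0 0; -0.082 0.138 0 0 0 0; 0 0 0 0 0 0; 0 0 0 0 0 0", fingers=0.5)

```text
t: 46.3
position: [0.4979, -0.2567, 0.1975]
tcp_rot: [[-0.99, 0.141, -0.001], [0.141, 0.99, 0.001], [0.001, 0.001, -1.0]]
force: [0.7, -1.2, -1.5]
gripper_width: 0.75
finger_force: 0.0
```

```bash
cat > b.py <<'E'
import sys
from h import *
n=sys.argv[1]
i=env.camera_info("scene");im=env.camera("scene");cv2.imwrite(f"pics/{n}.png",cv2.resize(im[80:380,120:420,::-1],None,fx=2,fy=2,interpolation=cv2.INTER_CUBIC))
hsv=cv2.cvtColor(im,cv2.COLOR_RGB2HSV);m=cv2.inRange(hsv,(50,120,30),(75,255,255))
k,L,S,C=cv2.connectedComponentsWithStats(m)
a=np.radians(-8.1);X=np.array([np.cos(a),np.sin(a)]);Y=np.array([-np.sin(a),np.cos(a)])
for j in range(1,k):
    if S[j,4]>30:
        p=ray(i,C[j],.128)[:2];print(C[j].round(1),S[j],p,"x'",p@X,"y'",p@Y)
print(env.state()["position"])
E
python3 b.py s6; python3 w.py w6
python3 - <<'E'
from h import *
f=np.load("w6.npz");i=dict(intrinsics=f["K"],cam_to_world=f["T"])
E
```

```text
[337.  140.7] [330 124  16  32 292] [0.54904276 0.07031968] x' 0.5336571913173137 y' 0.14697894297052796
[246.7 173.5] [236 156  20  34 336] [ 0.45453768 -0.11467701] x' 0.4661611877330251 y' -0.04948803285631314
[227.3 246.7] [221 241  13  12 117] [ 0.5456971  -0.26357138] x' 0.5773905740778987 y' -0.18405251211860765
[ 0.49918371 -0.25834702  0.19786   ]
46.35 [ 0.49918371 -0.25834702  0.19786   ] [[-0.99, 0.142, 0.001], [0.142, 0.99, -0.001], [-0.001, -0.001, -1.0]] [ 0.52730442 -0.32852238 -0.19954881] cam [[0.143, 0.952, 0.27, 0.429], [0.99, -0.137, -0.039, -0.249], [-0.001, 0.273, -0.962, 0.324], [0.0, 0.0, 0.0, 1.0]]
```

View pics/s6.png

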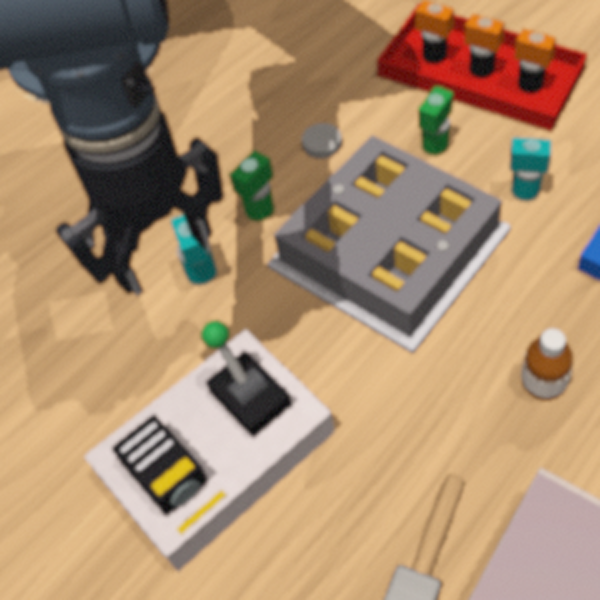

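The crop shows three cells upright in the tray, the lamp seated, and the lever off with its ball at (215,333). I close the fingers and push the lever.

Call:
arm_command(moves="0 0 0 0 0 0; 0 0 0 0 0 0; 0 0 0 0 0 0; 0 0 0 0 0 0; 0 0 -0.11 0 0 0; 0 0 -0.11 0 0 0; 0 0 -0.11 0 0 0; 0 0 0 0 0 0; 0.05 -0.007 0 0 0 0; 0.05 -0.007 0 0 0 0; 0.05 -0.007 0 0 0 0; 0.05 -0.007 0 0 0 0; 0.05 -0.007 0 0 0 0; 0.05 -0.007 0 0 0 0; 0 0 0 0 0 0", fingers=-1, newtons=20)

```text
t: 47.65
position: [0.5625, -0.2679, 0.1334]
tcp_rot: [[-0.99, 0.142, 0.005], [0.142, 0.99, -0.003], [-0.006, -0.003, -1.0]]
force: [0.5, -0.5, 0.3]
gripper_width: 0.005
finger_force: 0.0
```

Call:
arm_command(moves="0.025 -0.0035 0 0 0 0; 0.025 -0.0035 0 0 0 0; 0.025 -0.0035 0 0 0 0; 0.02 -0.003 0 0 0 0; 0 0 0 0 0 0; 0 0 0 0 0 0")

```text
t: 48.15
position: [0.578, -0.2695, 0.1315]
tcp_rot: [[-0.99, 0.143, 0.0], [0.143, 0.99, -0.0], [-0.001, -0.0, -1.0]]
force: [0.6, 0.3, -0.5]
gripper_width: 0.002
finger_force: 0.0
```

Call:
arm_command(moves="0.015 -0.002 0 0 0 0; 0.015 -0.002 0 0 0 0; 0.01 -0.001 0 0 0 0; 0 0 0 0 0 0; 0 0 0 0 0 0")

```text
t: 48.57
position: [0.586, -0.2704, 0.1316]
tcp_rot: [[-0.99, 0.143, 0.001], [0.143, 0.99, -0.0], [-0.001, -0.0, -1.0]]
force: [-0.2, 0.8, -0.7]
gripper_width: -0.002
finger_force: 0.1
```

```bash
python3 b.py s7
```

```text
[336.8 140.6] [329 124  17  32 298] [0.54867598 0.07023008] x' 0.5333066998127054 y' 0.14683856347897423
[246.  179.3] [238 165  18  24 204] [ 0.46393058 -0.12689188] x' 0.47718146882854023 y' -0.06025757270920019
[249.  269.4] [242 262  15  15 164] [ 0.60882645 -0.2739679 ] x' 0.6413550050406936 y' -0.1854503042563931
[ 0.58597102 -0.2704869   0.13170463]
```

Call:
arm_command(moves="0.01 -0.0015 0 0 0 0; 0.01 -0.0015 0 0 0 0; 0 0 0 0 0 0; 0 0 0 0 0 0")

```text
t: 48.95
position: [0.5876, -0.2706, 0.1315]
tcp_rot: [[-0.99, 0.142, -0.005], [0.142, 0.99, 0.001], [0.005, 0.001, -1.0]]
force: [-6.2, -0.1, 2.4]
gripper_width: 0.006
finger_force: 2.8
```

The stop is reached at about 6 N. I back off, lift, and check.

Call:
arm_command(moves="-0.05 0.007 0 0 0 0; -0.1 0.014 0 0 0 0; -0.1 0.014 0 0 0 0; -0.15 0.02 0.05 0 0 0; -0.1 0.05 0.2 0 0 0; 0 0.15 0.1 0 0 0; 0 0.15 0.1 0 0 0; 0 0.15 0 0 0 0; 0 0.15 0 0 0 0; 0 0.15 0 0 0 0; 0 0.15 0 0 0 0; 0 0 0 0 0 0; 0 0 0 0 0 0")

```text
t: 50.03
position: [0.4919, -0.0696, 0.2185]
tcp_rot: [[-0.99, 0.139, 0.002], [0.139, 0.99, -0.001], [-0.002, -0.0, -1.0]]
force: [0.5, -0.9, -0.7]
gripper_width: 0.002
finger_force: 0.0
```

```bash
python3 b.py s8
python3 - <<'E'
from h import *
for n in("scene","top"):
    i=env.camera_info(n);env.camera(n);a=np.radians(-8.1)
    for d in env.cut_out(n,"lamp")[:1]:
        c=ray(i,d["box"][:2],.06);p,q=fit([(i,d["pixels"].astype(float))],[box(.074,.048,.045,.081)],[c[0],c[1],a]);print(n,d["conf"],p[:2],np.degrees(p[2]),q)
E
```

```text
[336.9 141.1] [330 124  16  33 307] [0.54950715 0.06924316] x' 0.5342686344438429 y' 0.14597860631545578
[246.4 172.9] [236 156  20  33 340] [ 0.45294117 -0.11379261] x' 0.46445599577144825 y' -0.04883740440094514
[249.3 269.9] [243 262  14  16 167] [ 0.60987949 -0.27447874] x' 0.6424695141478176 y' -0.1858076746941154
[ 0.49230133 -0.07073586  0.21846104]
scene 0.6 [ 0.56486816 -0.37016295] -8.607670765319682 0.04654041689995014
top 0.62 [ 0.56609914 -0.36912612] -8.475482229872155 0.06182930498445505
```

View pics/s8.png

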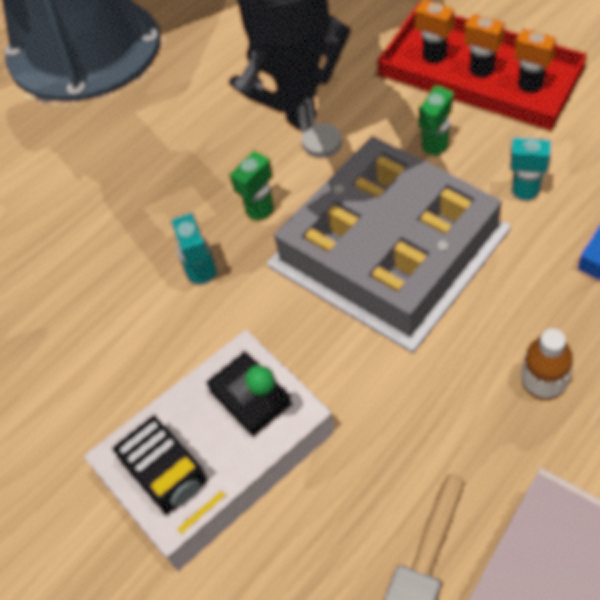

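The picture shows all four wells empty, three cells upright in the tray, the lamp seated at (160,465), and the lever leaning to +x with its ball at (260,380). The disc, the bottle and the decoys are where they were, so I hand the job in.

```bash
python3 -c "
from cell import env
print(env.sign_off())"
```

```text
the job is handed in; nothing more can be done
None
```

I handed the job in at about 50 s of the 210 s allowed: three lens cells stand upright in the red tray, the lamp is fully plugged in, and the switch was then thrown on; the sign-off returned no verdict.

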